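Load the filter slide into the dark exposure hood

TASK

Load the amber filter slide into the exposure station: set it on the black loading apron between the guides, plate towards the hood and handle towards you, and slide it in under the hood until it drops into its hidden recess and lies flat there. Then press the spring pedal beside it down to its stop, hold it there for about half a second and let it come up again, leave the slide seated, and do not disturb the red case or the dark jar.

Things in the scene. Friction and masses are not known exactly. Their poses are not given: they have to be found in the camera images.
- filter_mid (a point): Centre (half-way up) of the loose filter slide's square plate: 80 x 80 x 10 mm, grey frame, amber window. Slide about 0.24 kg, centre of mass about 20 mm behind this point, flat on the worktop at the start. Axes: x away from the handle (leading edge at x = +40 mm, trailing edge at -40 mm), y across, z up.
- handle_mid (a point): Middle of the slide's flat aluminium handle bar, 24 mm wide (y): grip it here across its width. 71 mm behind the plate's centre, 16 mm above the plate's underside; axes as the plate's. The bar is 14 mm thick, its underside 9 mm above the plate's underside, and it runs from the plate's trailing edge to the push tab, 63 mm.
- push_tab (a point): Centre of the upright orange push tab at the end of the slide's handle, 110 mm behind the plate's centre; 14 mm thick (x), 48 mm wide (y), from 9 to 43 mm above the plate's underside. Push on its back (-x) face. Bar and tab stay just clear of the deck when the plate has dropped 8 mm.
- exposure_station: Fixed white and grey station. Origin on the worktop, on the lane's centre line, under the hood's front face; x points into the hood, y left, z up. The lane is a level black deck 30 mm above the worktop: open apron from x = -125 to 0 mm, then on under the hood through a mouth 28 mm high, which plate and bar pass but the push tab does not.
- apron (a point): On the deck's top, on the lane's centre line, 62 mm before the hood's face; axes as the station's. From here inward the two aluminium guides (14 mm above the deck) stand 84 mm apart; towards the robot they flare to about 110 mm apart at the apron's front end, 63 mm from here.
- brow (a point): Middle of the lower front edge of the hood's brow, which juts out 40 mm over the apron (132 mm wide, 15 mm thick, underside 151 mm above the worktop). A slide held from above must come in level below it, from the front. For the last part of the push the tool must lean, its top towards the robot, by 25 to 45 degrees to stay clear of it.
- mouth (a point): Middle of the mouth's lower edge, on the deck under the hood's face. Inside, unseen, a sharp-edged recess crosses the whole lane: 83.5 mm long, 8 mm deep, its near edge unknown, 30 to 55 mm beyond this point. The plate pushed along the deck drops in by itself and stops at the far wall; the tab's back then stands 18 to 47 mm before this point.
- pedal_pad (a point): Point to press on the pedal, right of the lane: on the surface of a black ribbed rubber pad 50 mm wide, 56 mm long, 74 mm from the hinge. At rest about 65 mm above the worktop; it goes down about 22 mm in all. Behind the pedal, from the hood's face on, stands a housing 98 mm high.
- shutter_pedal (a joint): Angle of the pedal, rad: 0 up at rest, 0.30 pressed down to its stop. Hinged along the station's y axis at its rear edge, x = -15 mm, 34 mm above the worktop; slopes up towards the robot. A spring returns it; at the pad it takes about 3 N to start and 8 to 9 N at the stop. It works a small shutter on the hood's roof.
- case_red: Loose red case, 86 x 109 x 35 mm, a bystander; origin at the centre of its underside.
- dark_jar: Loose dark jar, 44 mm across, 80 mm tall, a bystander; origin at the centre of its underside.

How it is judged:
By the outcome, as a careful person would: the job done as asked, in the order asked, and still so for the second after the job is handed in, with the robot touching nothing.
It also fails if it takes over 72 s, if anything falls off the work surface, if the arm or the gripper's body presses on something with over 40 N, if the wrist force passes 120 N, or if a joint passes its speed limit or range.

ROBOT

A 7-joint arm with a two-finger parallel gripper is mounted at the origin on a cart in front of the work surface, level with it; the furniture and walls round the work are solid. World frame = base frame: x ahead of the robot, y to its left, z up, the work surface at z = 0. Lengths are in m, angles in rad, forces in N, time in s.
With the tool pointing down it reaches from about 0.35 to 0.9 m from the base axis. Payload 7.2 kg.
Tool frame: the origin (TCP) lies midway between the tips of the shut fingers; the grasp point (between the pads) lies 19 mm behind it; z points along the fingers, y is the direction in which the jaws open and shut (so a half turn about z gives the same grasp; the last joint's range is limited). The gripper opens to 85 mm and grips with 20 to 120 N. Pads are 22 mm wide; open, the fingers measure 114 mm over their backs; the gripper's body (76 mm by 85 mm) begins 54 mm behind the grasp point. The pads swing forward as they close: fully open they stand 13 mm farther back than shut.
Start: joints at [-1.366, 0.411, -0.013, 1.596, 0.006, 1.134, -0.082], TCP at [0.168, 0.602, 0.231] pointing down, gripper open.
Joint ranges: [-2.95, 2.95], [-0.29, 1.99], [-1.47, 1.44], [0.14, 2.54], [-1.03, 4.17], [0.13, 1.85], [-2.86, 2.86]. Speed limits (rad/s): [2.39, 2.39, 3.01, 3.01, 3.14, 3.14, 3.14].

INTERFACE

Orientations are given as a rotation vector (axis times angle).
In Python, from cell import env gives the robot as it stands.
- The arm moves only by the tool arm_command, never from a script. Its argument "plan" is a list of rows, each a list of 6 numbers: the shift along the tool's x, y, z in cm, then the turn, a rotation vector about the tool's x, y, z in rad. A call has exactly 5 rows; each row is the pose to reach, as a shift and turn from the pose commanded when the call began, along the tool's axes at that moment; what a row does not reach only later rows make up. A row lasts 1/12 s, in which the tool goes at most 41.7 mm and 7.16 degrees, less where a joint would pass 70% of its speed; a pose out of reach is approached as far as the arm can. A call with a gripper value outside its range is refused whole. "fingers" is the opening in per cent of the stroke, from 0 (shut) to 100 (fully open), set as the call begins (left out, the last holds). The fingers move at their own pace and stop on an object; "force" is the grip in N (left out, the last holds). Time passes only in rows, so rows that repeat a pose let the fingers close, or fill a call up. It gives the time, the measured TCP pose, the force and the opening at its end, in the units of the state.
- env.sense(): the state, without advancing time (a new reading comes with each control period).
- env.read_camera(name): name is "scene" or "top" or "wrist"; returns the picture (384x512x3 uint8, red, green, blue); there is no depth.
- env.get_calibration(name): a dict with "K" (3x3 intrinsics, pixels), "extrinsics" (4x4, takes a point from world to camera coordinates); the wrist camera has in their place "mount" (4x4, takes a point from camera to tool coordinates, whose origin is the TCP and whose axes are the flange's). Camera axes: x right, y down, z forward; pixel columns grow to the right and rows downward; lengths in m; the calibration is good to about 2 mm. A picture is of the moment at which its call begins: read the wrist's pose just before it. get_calibration takes no time and is no camera call.
- env.sign_off(): hands the job in, once; it reports no verdict.
The state is a dict: "time": time; "joints": joint angles; "qvel": joint speeds; "joint_torque": joint torques, N m; "eef_pos": TCP position; "eef_rot": TCP orientation; "force": force on the tool from outside, world axes, zero at the start; "ft_torque": the same for the moment, N m; "width": finger opening in m.
Only numpy, scipy, OpenCV 4.12 (cv2) and the standard library are available. Lean on these libraries where they do the work, as an engineer would, in place of code of your own. Each camera call takes 0.05 s, during which the arm holds its last target. There are 200 camera calls.

## Working session

There is one attempt and no reset: what is moved stays moved. The work goes in short steps, Python scripts to look and compute and a tool call to move; the robot and the scene stay as the last step left them, time stands still between calls to the robot, and variables do not carry over. Pictures are saved under pics/ and viewed, about 8 in all and at most 12, crops included, and the job is handed in when it is done.

Besides the shell and the picture viewer there is one more tool, called after "Call:" in YAML: its name, and indented under it one key for each argument. arm_command: Moves the arm, as the interface text tells. Its arguments: {"type":"object","properties":{"plan":{"type":"array"},"fingers":{"type":"number"},"force":{"type":"number"}},"required":["plan"]}

```bash
ls; mkdir -p pics; python3 - <<'E'
from cell import env
import cv2,numpy as np
s=env.sense();print(s['time'],s['eef_pos'],s['eef_rot'],s['force'],s['width'])
a=env.read_camera("scene");b=env.read_camera("top")
cv2.imwrite('pics/a.png',a[:,:,::-1]);cv2.imwrite('pics/b.png',b[:,:,::-1])
for n in("scene","top","wrist"):
  c=env.get_calibration(n);print(n,{k:np.round(v,4).tolist() for k,v in c.items()})
E
```

```text
pics
0.0 [0.16827565 0.6013997  0.23041495] [-4.27153940e-01 -3.11230368e+00  2.60153981e-03] [0.30594639 0.34826833 0.03551543] 0.08554577837330987
scene {'K': [[493.9863, 0.0, 252.851], [0.0, 493.9863, 194.0788], [0.0, 0.0, 1.0]], 'extrinsics': [[0.4482, -0.8939, 0.0116, -0.2962], [-0.5312, -0.2767, -0.8008, 0.3496], [0.719, 0.3528, -0.5988, 1.4165], [0.0, 0.0, 0.0, 1.0]]}
top {'K': [[441.1694, 0.0, 254.5786], [0.0, 441.1694, 194.311], [0.0, 0.0, 1.0]], 'extrinsics': [[0.0575, -0.9983, -0.0008, -0.1159], [-0.8789, -0.0502, -0.4744, 0.5194], [0.4736, 0.028, -0.8803, 1.7618], [0.0, 0.0, 0.0, 1.0]]}
wrist {'K': [[272.8354, 0.0, 252.7697], [0.0, 272.8354, 189.3925], [0.0, 0.0, 1.0]], 'mount': [[-0.0009, -0.9606, -0.2778, 0.0702], [1.0, -0.0005, -0.0014, -0.0001], [0.0013, -0.2778, 0.9606, -0.1431], [0.0, 0.0, 0.0, 1.0]]}
```

View pics/a.png

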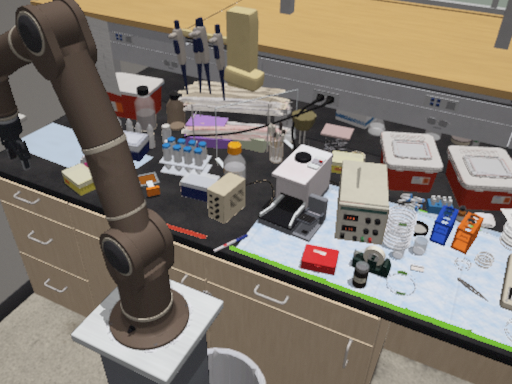

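View pics/b.png

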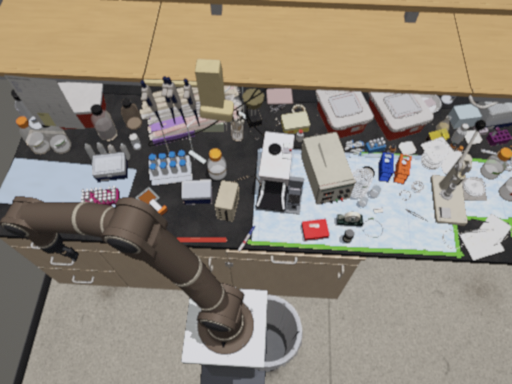

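The station is at about (295,190) in scene and (275,175) in top, with the pedal to its right. The red case is at (320,259), the jar at (360,273), and an orange/grey thing, probably the slide, at (150,184). I'll zoom in on both views.

```bash
python3 - <<'E'
import cv2,numpy as np
a=cv2.imread('pics/a.png');b=cv2.imread('pics/b.png')
def c(i,x,y,w,h,k):return cv2.resize(i[y:y+h,x:x+w],None,fx=k,fy=k,interpolation=cv2.INTER_CUBIC)
l=np.vstack([c(a,125,165,50,35,6),c(b,125,180,50,35,6)])
r=np.hstack([c(a,255,140,84,100,4.2)[:420,:240],c(a,255,140,84,100,4.2)[:420,240:352],])
t=c(b,245,130,70,88,4.7727)[:420]
print(l.shape,r.shape,t.shape)
h=420
t=cv2.resize(t,(t.shape[1],h))
m=np.zeros((h,800,3),np.uint8)
m[:,:]=0
x=0
l=cv2.resize(l,(200*1,280))
m=np.zeros((600,800,3),np.uint8)
m[:420,:r.shape[1]]=r; m[:420,360:360+t.shape[1]]=t
l1=c(a,125,165,50,35,5);l2=c(b,125,180,50,35,5)
m[422:597,:250]=l1;m[422:597,260:510]=l2
cv2.imwrite('pics/c.png',m)
E
```

```text
(420, 300, 3) (420, 352, 3) (420, 334, 3)
```

View pics/c.png

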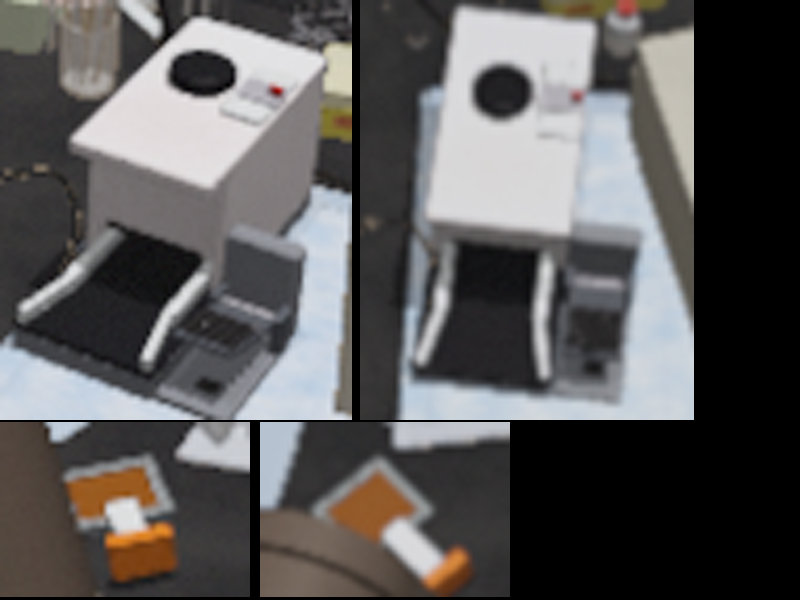

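```bash
cat > h.py <<'E'
import numpy as np
from scipy.spatial.transform import Rotation as R
from cell import env
def cam(n,s=None):
    c=env.get_calibration(n)
    if n=='wrist':
        T=np.eye(4);T[:3,:3]=R.from_rotvec(s['eef_rot']).as_matrix();T[:3,3]=s['eef_pos']
        return c['K'],T@c['mount']
    return c['K'],np.linalg.inv(c['extrinsics'])
def ray(kt,uv):
    K,T=kt;d=T[:3,:3]@np.linalg.solve(K,[*uv,1.]);return T[:3,3],d/np.linalg.norm(d)
def plane(kt,uv,z):
    o,d=ray(kt,uv);return o+d*(z-o[2])/d[2]
def tri(r1,r2):
    A=[];b=[]
    P=[np.eye(3)-np.outer(d,d) for o,d in(r1,r2)]
    p=np.linalg.solve(P[0]+P[1],P[0]@r1[0]+P[1]@r2[0])
    return p,sum(np.linalg.norm(Q@(p-o)) for Q,(o,d) in zip(P,(r1,r2)))
def proj(kt,p):
    K,T=kt;q=np.linalg.inv(T)@np.append(p,1);q=K@q[:3];return q[:2]/q[2]
E
python3 - <<'E'
from h import *
np.set_printoptions(precision=4,suppress=True)
S,T=cam('scene'),cam('top')
ss=lambda x,y:(255+x/4.2-.4,140+y/4.2-.4); tt=lambda x,y:(245+(x-360)/4.7727-.4,130+y/4.7727-.4)
s2=lambda x,y:(125+x/5-.4,165+(y-422)/5-.4); t2=lambda x,y:(125+(x-260)/5-.4,180+(y-422)/5-.4)
for n,a,b in [('guideL',ss(25,312),tt(421,360)),('guideR',ss(150,362),tt(543,377)),('hoodgL',ss(115,232),tt(448,250)),('browL',ss(72,150),tt(430,222)),('browR',ss(217,190),tt(577,235)),
 ('pad',ss(218,325),tt(595,328)),('tabtop',s2(140,533),t2(447,566)),('plateR',s2(175,510),t2(433,512)),('platefar',s2(152,456),t2(380,458))]:
    p,e=tri(ray(S,a),ray(T,b));print(n,p,round(e,4))
for n,b,z in [('pl L',t2(317,510),.01),('pl far',t2(380,458),.01),('pl R',t2(433,512),.01),('tabtop',t2(447,566),.043)]:print(n,plane(T,b,z))
E
```

```text
guideL [ 0.5223 -0.0989  0.0372] 0.0007
guideR [ 0.5139 -0.2148  0.0336] 0.0036
hoodgL [ 0.6401 -0.1227  0.0484] 0.0117
browL [ 0.6032 -0.1013  0.1534] 0.0012
browR [ 0.5908 -0.2342  0.1645] 0.0007
pad [ 0.5515 -0.2589  0.0628] 0.0005
tabtop [0.4758 0.3246 0.0438] 0.0047
plateR [0.5506 0.3539 0.0068] 0.0016
platefar [0.6028 0.4122 0.0083] 0.0002
pl L [0.5443 0.4601 0.01  ]
pl far [0.6018 0.4117 0.01  ]
pl R [0.5483 0.3535 0.01  ]
tabtop [0.4781 0.3233 0.043 ]
```

```bash
cat >> h.py <<'E'
def pose(heading,lean=0):
    "tool down, tool x opposite to heading (deg); lean: top back towards robot (deg)"
    h=np.radians(heading);f=np.array([np.cos(h),np.sin(h),0]);l=np.radians(lean)
    z=np.array([0,0,-1])*np.cos(l)+f*np.sin(l)
    y=np.array([-f[1],f[0],0]);x=np.cross(y,z);return R.from_matrix(np.c_[x,y,z])
def go(p,heading,lean=0):
    s=env.sense();r=R.from_rotvec(s['eef_rot']);q=pose(heading,lean)
    print('t',round(s['time'],2),'tcp',np.round(s['eef_pos'],4),'F',np.round(s['force'],1),'w',round(s['width'],4),'q',np.round(s['joints'],2))
    print('shift cm',np.round(r.inv().apply(np.array(p)-s['eef_pos'])*100,2),'turn',np.round((r.inv()*q).as_rotvec(),3))
E
python3 -c "
from h import *
go([.47,.33,.24],49)"
```

```text
t 0.1 tcp [0.1683 0.6014 0.2305] F [-0.7 -0.1 -0.2] w 0.0854 q [-1.37  0.41 -0.01  1.6   0.01  1.13 -0.08]
shift cm [-36.37 -18.02  -0.92] turn [-1.000e-03 -1.000e-03 -1.128e+00]
```

Call:
arm_command:
  plan:
    - [-36.4,-18,-1,0,0,-1.128]
    - [-36.4,-18,-1,0,0,-1.128]
    - [-36.4,-18,-1,0,0,-1.128]
    - [-36.4,-18,-1,0,0,-1.128]
    - [-36.4,-18,-1,0,0,-1.128]
  fingers: 100

```text
time: 0.52
eef_pos: [0.3203, 0.4648, 0.236]
eef_rot: [0.533, -3.096, 0.001]
force: [0.9, 0.4, -0.4]
width: 0.0856
```

```bash
python3 -c "
from h import *
go([.47,.33,.24],49)"
```

```text
t 0.52 tcp [0.3203 0.4648 0.236 ] F [ 0.9  0.4 -0.4] w 0.0856 q [-1.    0.31 -0.06  1.74  0.02  1.1   0.84]
shift cm [ -9.59 -17.71  -0.39] turn [-0.    -0.001 -0.514]
```

Call:
arm_command:
  plan:
    - [-9.6,-17.7,-0.4,0,0,-0.514]
    - [-9.6,-17.7,-0.4,0,0,-0.514]
    - [-9.6,-17.7,-0.4,0,0,-0.514]
    - [-9.6,-17.7,-0.4,0,0,-0.514]
    - [-9.6,-17.7,-0.4,0,0,-0.514]

```text
time: 0.93
eef_pos: [0.4644, 0.3338, 0.24]
eef_rot: [1.304, -2.857, -0.001]
force: [0.9, -0.1, -0.3]
width: 0.0852
```

Call:
arm_command:
  plan:
    - [0,0,0,0,0,0]
    - [0,0,0,0,0,0]
    - [0,0,0,0,0,0]
    - [0,0,0,0,0,0]
    - [0,0,0,0,0,0]

```text
time: 1.35
eef_pos: [0.4625, 0.3363, 0.24]
eef_rot: [1.297, -2.861, -0.001]
force: [0.6, -0.1, -0.5]
width: 0.0852
```

```bash
python3 - <<'E'
from h import *
import cv2
go([.47,.33,.24],49)
s=env.sense();np.save('s1.npy',np.r_[s['eef_pos'],s['eef_rot']])
i=env.read_camera('wrist');cv2.imwrite('pics/w1.png',i[:,:,::-1])
E
```

```text
t 1.35 tcp [0.4625 0.3363 0.24  ] F [ 0.6 -0.1 -0.5] w 0.0852 q [-0.67  0.32 -0.06  1.71  0.02  1.11  1.69]
shift cm [-0.02 -0.98  0.  ] turn [ 0.001 -0.    -0.004]
```

View pics/w1.png

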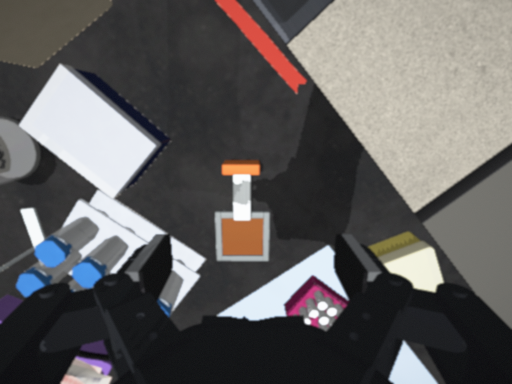

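The slide is seen from above, with plate at (242,237), bar at (242,197) and orange tab at (240,168). It is nearly aligned with the tool.

```bash
python3 - <<'E'
from h import *
import cv2
np.set_printoptions(precision=4,suppress=True)
v=np.load('s1.npy');W=cam('wrist',dict(eef_pos=v[:3],eef_rot=v[3:]))
i=cv2.imread('pics/w1.png');hsv=cv2.cvtColor(i,cv2.COLOR_BGR2HSV)
m=cv2.inRange(hsv,(5,150,90),(20,255,255));m[:140]=0;m[280:]=0;m[:,:200]=0;m[:,290:]=0
cs,_=cv2.findContours(m,cv2.RETR_EXTERNAL,cv2.CHAIN_APPROX_NONE)
for c in sorted(cs,key=cv2.contourArea)[-2:]:
    print(cv2.contourArea(c),cv2.minAreaRect(c),cv2.boundingRect(c))
# grey frame corners
g=cv2.inRange(hsv,(0,0,90),(180,70,255));roi=np.zeros_like(g);roi[205:268,205:280]=g[205:268,205:280]
roi|=np.where(np.add.outer(np.arange(384)>205,np.zeros(512,bool)),m,0).astype(np.uint8)
cs,_=cv2.findContours(roi,cv2.RETR_EXTERNAL,cv2.CHAIN_APPROX_NONE);c=max(cs,key=cv2.contourArea)
b=cv2.boxPoints(cv2.minAreaRect(c));print(b)
P=np.array([plane(W,p,.01) for p in b]);print(P);print('ctr',P.mean(0),[np.linalg.norm(P[k]-P[k-1]) for k in range(4)])
# bar: bright
bar=np.zeros_like(g);bar[178:210,225:262]=cv2.inRange(hsv,(0,0,130),(180,60,255))[178:210,225:262]
ys,xs=np.nonzero(bar);
for lo,hi in((180,190),(198,208)):
    k=(ys>=lo)&(ys<hi);u=xs[k];print('bar rows',lo,hi,u.min(),u.max())
    a=plane(W,(u.min(),(lo+hi-1)/2),.023);c=plane(W,(u.max(),(lo+hi-1)/2),.023);print((a+c)/2,np.linalg.norm(a-c))
print('tab',plane(W,(240.5,163),.043))
T=cam('top')
for uv in((149-.4,187.2-.4),):
    pass
t2=lambda x,y:(125+(x-260)/5-.4,180+(y-422)/5-.4)
for n,uv in(('L',t2(317,510)),('far',t2(380,458)),('R',t2(433,512))):
    o=ray(T,uv);j=np.argmin([np.linalg.norm(q-plane(T,uv,.01)) for q in P]);print(n,tri(o,ray(W,b[j])))
print('tab',tri(ray(T,t2(447,566)),ray(W,(240.5,165))))
E
```

```text
474.0 ((241.0, 167.5), (15.0, 38.0), 90.0) (222, 160, 39, 16)
1208.5 ((242.0, 236.5), (33.0, 38.0), 90.0) (223, 220, 39, 34)
[[214. 205.]
 [269. 205.]
 [269. 261.]
 [214. 261.]]
[[0.5449 0.3444 0.01  ]
 [0.4851 0.3969 0.01  ]
 [0.5441 0.4664 0.01  ]
 [0.6077 0.4106 0.01  ]]
ctr [0.5455 0.4046 0.01  ] [np.float64(0.0912733828196332), np.float64(0.07958780467637716), np.float64(0.09121262221252306), np.float64(0.08466884713072124)]
bar rows 180 190 232 250
[0.4923 0.3451 0.023 ] 0.024599177011812162
bar rows 198 208 232 250
[0.5096 0.3644 0.023 ] 0.02507240725821269
tab [0.4698 0.3203 0.043 ]
L (array([0.536 , 0.4552, 0.0294]), np.float64(0.003930193987711336))
far (array([ 0.6589,  0.4444, -0.0923]), np.float64(0.0030235914773918864))
R (array([0.5299, 0.3404, 0.049 ]), np.float64(0.00576206862178673))
tab (array([0.4689, 0.3193, 0.0614]), np.float64(0.0018211771384479885))
```

```bash
python3 -c "
from h import *
W=cam('wrist',env.sense());print(plane(W,(242,236.5),.01),plane(W,(241,167.5),.043))
go([.5016,.355,.003],48.3)"
```

```text
[0.54794847 0.40823442 0.01      ] [0.47329809 0.32498391 0.043     ]
t 1.4 tcp [0.4626 0.3363 0.2401] F [-0.5  0.7  0.1] w 0.0856 q [-0.67  0.32 -0.06  1.71  0.02  1.11  1.69]
shift cm [-3.98 -1.71 23.71] turn [ 0.    -0.     0.009]
```

Call:
arm_command:
  plan:
    - [-2,-0.8,4,0,0,0.009]
    - [-4,-1.7,8,0,0,0.009]
    - [-4,-1.7,12,0,0,0.009]
    - [-4,-1.7,15,0,0,0.009]
    - [-4,-1.7,17,0,0,0.009]
  fingers: 60

```text
time: 1.82
eef_pos: [0.5006, 0.3534, 0.0657]
eef_rot: [1.281, -2.863, 0.002]
force: [-0.4, -0.6, -0.0]
width: 0.0515
```

Call:
arm_command:
  plan:
    - [0,0,0,0,0,0]
    - [0,0,2,0,0,0]
    - [0,0,3.5,0,0,0]
    - [0,0,4.5,0,0,0]
    - [0,0,4.5,0,0,0]

```text
time: 2.23
eef_pos: [0.5021, 0.354, 0.0245]
eef_rot: [1.282, -2.866, 0.0]
force: [-0.2, -0.7, -0.9]
width: 0.0514
```

```bash
python3 - <<'E'
from h import *
import cv2
go([.5016,.355,.003],48.3)
i=env.read_camera('wrist');cv2.imwrite('pics/w2.png',i[:,:,::-1])
E
```

```text
t 2.23 tcp [0.5021 0.354  0.0245] F [-0.2 -0.7 -0.9] w 0.0514 q [-0.66  0.63 -0.05  1.79  0.04  0.72  1.68]
shift cm [-0.04  0.1   2.15] turn [ 0.    -0.002 -0.002]
```

View pics/w2.png

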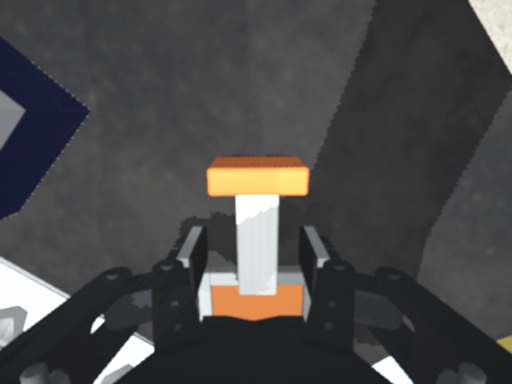

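Fingers straddle the bar at cols 237–278, with its centre near 257 and the fingers' centre near 252. The plate edge is at row 268, where I expected it. I'll go down and grip.

Call:
arm_command:
  plan:
    - [0,0.2,1,0,0,0]
    - [0,0.2,1.7,0,0,0]
    - [0,0.2,2.1,0,0,0]
    - [0,0.2,2.1,0,0,0]
    - [0,0.2,2.1,0,0,0]

```text
time: 2.7
eef_pos: [0.5015, 0.355, 0.0041]
eef_rot: [1.281, -2.868, 0.0]
force: [-0.3, 0.2, 0.7]
width: 0.0514
```

Call:
arm_command:
  plan:
    - [0,0,0,0,0,0]
    - [0,0,0,0,0,0]
    - [0,0,0,0,0,0]
    - [0,0,0,0,0,0]
    - [0,0,0,0,0,0]
  fingers: 0
  force: 60

```text
time: 3.12
eef_pos: [0.5017, 0.3554, 0.0047]
eef_rot: [-1.281, 2.868, 0.001]
force: [-0.9, -1.2, 4.5]
width: 0.0226
```

Call:
arm_command:
  plan:
    - [0,0,0,0,0,0]
    - [0,0,-0.5,0,0,0]
    - [0,0,-2,0,0,0]
    - [0,0,-4,0,0,0]
    - [0,0,-6,0,0,0]

```text
time: 3.53
eef_pos: [0.5007, 0.3542, 0.0638]
eef_rot: [1.28, -2.866, 0.001]
force: [0.7, 0.1, -2.1]
width: 0.0225
```

```bash
python3 -c "
from h import *
S,T=cam('scene'),cam('top')
print('bottle cap',tri(ray(S,(235,147)),ray(T,(214,154))),'beige',tri(ray(S,(230,179)),ray(T,(230,185))))
go([.45,.12,.36],20)"
```

```text
bottle cap (array([0.70901721, 0.10409946, 0.15209082]), np.float64(0.004426770023966644)) beige (array([0.55929876, 0.03074293, 0.12648876]), np.float64(0.020591954433621877))
t 3.53 tcp [0.5007 0.3542 0.0638] F [ 0.7  0.1 -2.1] w 0.0225 q [-0.66  0.58 -0.05  1.77  0.04  0.8   1.68]
shift cm [ 20.91 -11.85 -29.56] turn [-0.    -0.003  0.491]
```

Call:
arm_command:
  plan:
    - [0,0,-4,0,0,0]
    - [0,0,-8,0,0,0]
    - [2,-2,-12,0,0,0.1]
    - [5,-4,-15,0,0,0.2]
    - [9,-6,-18,0,0,0.3]

```text
time: 3.95
eef_pos: [0.4912, 0.2668, 0.2319]
eef_rot: [-0.832, 3.028, 0.001]
force: [1.7, -0.8, -2.0]
width: 0.0226
```

Call:
arm_command:
  plan:
    - [2.5,-2.5,-2,0,0,0.1]
    - [5,-5,-4,0,0,0.2]
    - [7,-8,-6,0,0,0.3]
    - [9,-11,-8,0,0,0.4]
    - [10,-14,-8,0,0,0.5]

```text
time: 4.37
eef_pos: [0.4769, 0.0935, 0.3139]
eef_rot: [-0.054, 3.137, 0.003]
force: [2.2, -0.9, -3.0]
width: 0.0229
```

```bash
python3 -c "
from h import *
go([.62,-.165,.33],-6)"
```

```text
t 4.37 tcp [0.4769 0.0935 0.3139] F [ 2.2 -0.9 -3. ] w 0.0229 q [-0.47  0.1   0.19  1.82 -0.02  1.23  1.33]
shift cm [-13.42 -26.32  -1.59] turn [0.002 0.004 0.139]
```

Call:
arm_command:
  plan:
    - [-2,-4,-1,0,0,0.05]
    - [-4,-8,-1.6,0,0,0.139]
    - [-6,-12,-1.6,0,0,0.139]
    - [-8,-16,-1.6,0,0,0.139]
    - [-10,-19,-1.6,0,0,0.139]

```text
time: 4.78
eef_pos: [0.5799, -0.0859, 0.3262]
eef_rot: [-0.156, -3.137, 0.0]
force: [1.2, 1.1, -2.8]
width: 0.0227
```

Call:
arm_command:
  plan:
    - [-2,-3,0,0,0,0]
    - [-3,-5,0,0,0,0]
    - [-3.6,-6,0,0,0,0]
    - [-3.6,-6,0,0,0,0]
    - [-3.6,-6,0,0,0,0]

```text
time: 5.2
eef_pos: [0.6096, -0.1463, 0.3254]
eef_rot: [-0.156, -3.136, -0.001]
force: [-0.4, 0.8, -2.6]
width: 0.0226
```

```bash
python3 - <<'E'
from h import *
import cv2
go([.62,-.165,.33],-6)
s=env.sense();np.save('s3.npy',np.r_[s['eef_pos'],s['eef_rot']])
i=env.read_camera('wrist');cv2.imwrite('pics/w3.png',i[:,:,::-1])
E
```

```text
t 5.2 tcp [ 0.6096 -0.1463  0.3254] F [-0.4  0.8 -2.6] w 0.0226 q [-0.11  0.36  0.38  1.48 -0.14  1.33  1.75]
shift cm [-1.22 -1.76 -0.47] turn [ 0.001 -0.002  0.005]
```

View pics/w3.png

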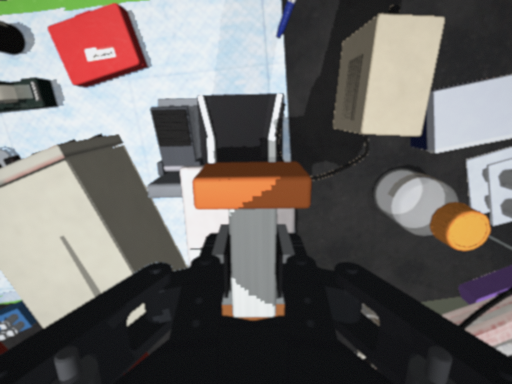

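Apron at cols 200–284, front edge at row 95; pedal pad at about (175,125). Enlarging.

```bash
python3 - <<'E'
import cv2
i=cv2.imread('pics/w3.png')[80:175,140:300];cv2.imwrite('pics/w3c.png',cv2.resize(i,None,fx=5,fy=5,interpolation=cv2.INTER_CUBIC))
E
```

```text
(no output)
```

View pics/w3c.png

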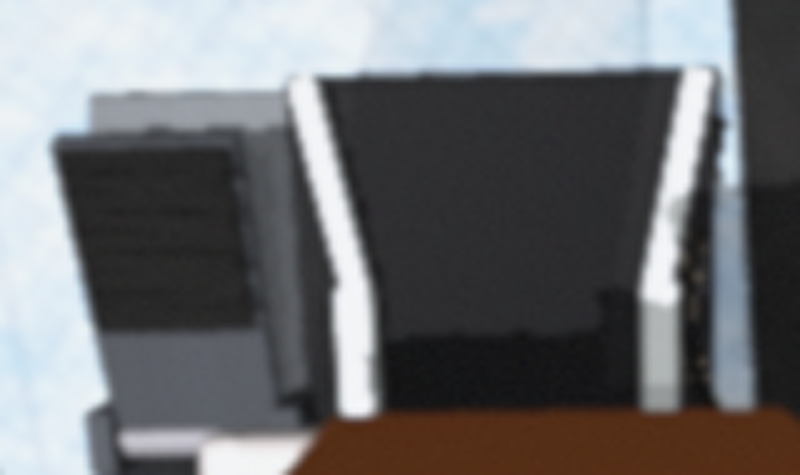

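```bash
python3 - <<'E'
from h import *
np.set_printoptions(precision=4,suppress=True)
v=np.load('s3.npy');W=cam('wrist',dict(eef_pos=v[:3],eef_rot=v[3:]))
w=lambda x,y:(140+x/5-.4,80+y/5-.4)
g={n:plane(W,w(*p),.044)for n,p in dict(kR=(372,285),kL=(643,290),rR=(382,410),rL=(640,405),tR=(318,78),tL=(685,70)).items()}
for n in g:print(n,g[n])
d=lambda a,b:np.linalg.norm(a-b)
mk,mr,mt=[(g[a+'R']+g[a+'L'])/2 for a in'krt']
print('widths',[d(g[a+'R'],g[a+'L']) for a in'krt'],'mids',mk,mr,mt,'tip-kink',d(mk,mt))
for a,b in((mt,mk),(mt,mr)):print('heading',np.degrees(np.arctan2(*(b-a)[1::-1])))
for a in'krt':
  e=g[a+'L']-g[a+'R'];print('cross heading',np.degrees(np.arctan2(-e[0],e[1])))
S=cam('scene');T=cam('top');tt=lambda x,y:(245+(x-360)/4.7727-.4,130+y/4.7727-.4);ss=lambda x,y:(255+x/4.2-.4,140+y/4.2-.4)
print('height tip L',tri(ray(S,ss(25,312)),ray(W,w(700,70))),'tip R',tri(ray(S,ss(150,362)),ray(W,w(303,78))))
c=[w(55,145),w(232,145),w(98,330),w(255,325)]
print('pad',[plane(W,p,.065) for p in c],plane(W,np.mean(c,0),.065)); print(tri(ray(S,ss(218,325)),ray(W,np.mean(c,0))))
# handle in hand: tab & bar
print('tab ctr in hand',plane(W,(252,172),v[2]+.04-.003), 'bar',plane(W,((230+278)/2,230),v[2]+.02))
E
```

```text
kR [ 0.5714 -0.2028  0.044 ]
kL [ 0.5813 -0.1202  0.044 ]
rR [ 0.6102 -0.2051  0.044 ]
rL [ 0.6167 -0.1242  0.044 ]
tR [ 0.5102 -0.2103  0.044 ]
tL [ 0.5189 -0.1025  0.044 ]
widths [np.float64(0.08318589649611144), np.float64(0.08117459533226269), np.float64(0.10811061638856208)] mids [ 0.5763 -0.1615  0.044 ] [ 0.6134 -0.1646  0.044 ] [ 0.5146 -0.1564  0.044 ] tip-kink 0.06199779988943412
heading -4.731632851538916
heading -4.754477497525844
cross heading -6.786511663914507
cross heading -4.619334921439215
cross heading -4.5685426552065955
height tip L (array([ 0.5196, -0.099 ,  0.0397]), np.float64(0.002764327170756111)) tip R (array([ 0.5099, -0.2168,  0.0381]), np.float64(0.002314889316011592))
pad [array([ 0.5221, -0.2838,  0.065 ]), array([ 0.5271, -0.2338,  0.065 ]), array([ 0.5747, -0.2818,  0.065 ]), array([ 0.5779, -0.2355,  0.065 ])] [ 0.55   -0.2587  0.065 ]
(array([ 0.55  , -0.2591,  0.0638]), np.float64(0.00011453165210507758))
tab ctr in hand [ 0.5631 -0.1423  0.3624] bar [ 0.5959 -0.1447  0.3454]
```

```bash
python3 - <<'E'
from h import *
v=np.load('s3.npy');W=cam('wrist',dict(eef_pos=v[:3],eef_rot=v[3:]))
for p in((145,65),(128,5),(50,25),(85,85)):print('case',plane(W,p,.035))
print('jar',plane(W,(10,38),.08))
go([.4626,-.152,.20],-4.75)
go([.4626,-.152,.045],-4.75)
E
```

```text
case [ 0.45969957 -0.29020699  0.035     ]
case [ 0.38209469 -0.29769259  0.035     ]
case [ 0.39519563 -0.41271807  0.035     ]
case [ 0.47772    -0.38492574  0.035     ]
jar [ 0.41945406 -0.43978494  0.08      ]
t 5.25 tcp [ 0.6097 -0.1451  0.3256] F [-0.3  0.4 -2.5] w 0.0224 q [-0.11  0.36  0.38  1.48 -0.14  1.33  1.75]
shift cm [14.55 -2.13 12.58] turn [ 0.001 -0.001 -0.015]
t 5.25 tcp [ 0.6097 -0.1451  0.3256] F [-0.3  0.4 -2.5] w 0.0224 q [-0.11  0.36  0.38  1.48 -0.14  1.33  1.75]
shift cm [14.53 -2.15 28.08] turn [ 0.001 -0.001 -0.015]
```

Call:
arm_command:
  plan:
    - [4,-1,0,0,0,-0.015]
    - [8,-2.1,0,0,0,-0.015]
    - [12,-2.1,2,0,0,-0.015]
    - [14.5,-2.1,5,0,0,-0.015]
    - [14.5,-2.1,9,0,0,-0.015]

```text
time: 5.67
eef_pos: [0.46, -0.1519, 0.238]
eef_rot: [0.131, 3.135, 0.004]
force: [0.9, 0.5, -3.5]
width: 0.0229
```

Call:
arm_command:
  plan:
    - [0,0,4,0,0,0]
    - [0,0,8,0,0,0]
    - [0,0,12,0,0,0]
    - [0,0,15,0,0,0]
    - [0,0,17,0,0,0]

```text
time: 6.08
eef_pos: [0.4622, -0.1506, 0.0637]
eef_rot: [-0.127, -3.136, -0.002]
force: [0.1, 0.5, -3.1]
width: 0.0222
```

Call:
arm_command:
  plan:
    - [0,0,0,0,0,0]
    - [0,0,0,0,0,0]
    - [0,0,0,0,0,0]
    - [0,0,0,0,0,0]
    - [0,0,0,0,0,0]

```text
time: 6.5
eef_pos: [0.4649, -0.1532, 0.0677]
eef_rot: [0.131, 3.136, -0.0]
force: [-0.2, -0.3, -2.2]
width: 0.0225
```

```bash
python3 - <<'E'
from h import *
import cv2
go([.4626,-.152,.036],-4.75)
go([.5026,-.1553,.036],-4.75)
s=env.sense();np.save('s4.npy',np.r_[s['eef_pos'],s['eef_rot']])
i=env.read_camera('wrist');cv2.imwrite('pics/w4.png',i[:,:,::-1])
E
```

```text
t 6.5 tcp [ 0.4649 -0.1532  0.0677] F [-0.2 -0.3 -2.2] w 0.0225 q [-0.04  0.41  0.32  2.1  -0.21  0.66  1.91]
shift cm [0.25 0.1  3.17] turn [ 0.     0.003 -0.001]
t 6.5 tcp [ 0.4649 -0.1532  0.0677] F [-0.2 -0.3 -2.2] w 0.0225 q [-0.04  0.41  0.32  2.1  -0.21  0.66  1.91]
shift cm [-3.76  0.11  3.19] turn [ 0.     0.003 -0.001]
```

View pics/w4.png

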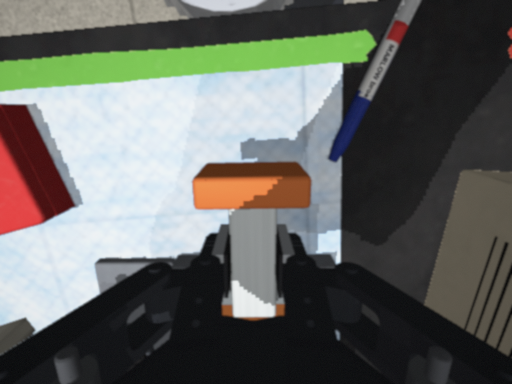

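The station lies hidden beneath the fingers here. The tab and bar stay squarely in the grip, so I'll lower by force feel.

Call:
arm_command:
  plan:
    - [0.2,0.1,1,0,0,0]
    - [0.2,0.1,2,0,0,0]
    - [0.2,0.1,2.5,0,0,0]
    - [0.2,0.1,2.9,0,0,0]
    - [0.2,0.1,3.0,0,0,0]

```text
time: 6.97
eef_pos: [0.4615, -0.1521, 0.0354]
eef_rot: [-0.132, -3.138, -0.0]
force: [0.1, 0.1, -1.7]
width: 0.0226
```

Call:
arm_command:
  plan:
    - [0,0,0.1,0,0,0]
    - [0,0,0.2,0,0,0]
    - [0,0,0.3,0,0,0]
    - [0,0,0.3,0,0,0]
    - [0,0,0.3,0,0,0]

```text
time: 7.38
eef_pos: [0.4614, -0.1521, 0.0339]
eef_rot: [-0.131, -3.139, -0.001]
force: [-6.7, 1.5, 10.9]
width: 0.0228
```

On the deck (contact at z ≈ 0.034, as expected). I'll ease up 1.5 mm and slide in.

Call:
arm_command:
  plan:
    - [0,0,-0.2,0,0,0]
    - [-0.7,0,-0.2,0,0,0]
    - [-1.4,0,-0.2,0,0,0]
    - [-2.1,0,-0.2,0,0,0]
    - [-2.8,0,-0.2,0,0,0]

```text
time: 7.8
eef_pos: [0.4905, -0.1545, 0.035]
eef_rot: [-0.132, -3.138, -0.0]
force: [-3.5, 0.5, 3.7]
width: 0.0225
```

Call:
arm_command:
  plan:
    - [-0.6,0,0,0,0,0]
    - [-1.2,0,0,0,0,0]
    - [-1.8,0,0,0,0,0]
    - [-1.8,0,0,0,0,0]
    - [-1.8,0,0,0,0,0]

```text
time: 8.22
eef_pos: [0.5088, -0.1562, 0.0351]
eef_rot: [0.132, 3.137, -0.001]
force: [0.4, -0.1, -0.2]
width: 0.0228
```

```bash
python3 - <<'E'
from h import *
go([.5076,-.156,.034],-4.75)
E
```

```text
t 8.22 tcp [ 0.5088 -0.1562  0.0351] F [ 0.4 -0.1 -0.2] w 0.0228 q [-0.02  0.52  0.3   2.01 -0.25  0.64  1.92]
shift cm [0.12 0.01 0.11] turn [-0.     0.001 -0.001]
```

Call:
arm_command:
  plan:
    - [-0.6,0,0,0,0,0]
    - [-1.2,0,0,0,0,0]
    - [-1.8,0,0,0,0,0]
    - [-2.4,0,0,0,0,0]
    - [-3,0,0,0,0,0]

```text
time: 8.63
eef_pos: [0.537, -0.1585, 0.0351]
eef_rot: [-0.132, -3.137, -0.001]
force: [-5.3, 0.2, 5.3]
width: 0.0228
```

Call:
arm_command:
  plan:
    - [0,0,0,0,0,0]
    - [0,0,0,0,0,0]
    - [0,0,0,0,0,0]
    - [0,0,0,0,0,0]
    - [0,0,0,0,0,0]
  fingers: 48

```text
time: 9.05
eef_pos: [0.5375, -0.1585, 0.0351]
eef_rot: [0.132, 3.139, 0.0]
force: [-1.0, 0.2, -1.3]
width: 0.0411
```

Call:
arm_command:
  plan:
    - [0,0,-1,0,0,0]
    - [1,0,-2,0,0,0]
    - [2.5,0,-2.5,0,0,0]
    - [4.5,0,-3.5,0,0,0]
    - [7,0,-6,0,0,0]

```text
time: 9.47
eef_pos: [0.4667, -0.1522, 0.0942]
eef_rot: [-0.131, -3.136, -0.0]
force: [-0.4, 0.5, 1.5]
width: 0.041
```

```bash
python3 - <<'E'
from h import *
import cv2
go([.44,-.15,.1],-4.75)
s=env.sense();np.save('s5.npy',np.r_[s['eef_pos'],s['eef_rot']])
i=env.read_camera('wrist');j=env.read_camera('scene')
m=np.zeros((384,800,3),np.uint8);m[:,:512]=i;c=cv2.resize(j[150:250,245:317],(276,384),interpolation=cv2.INTER_CUBIC);m[:,520:796]=c
cv2.imwrite('pics/w5.png',m[:,:,::-1])
E
```

```text
t 9.47 tcp [ 0.4667 -0.1522  0.0942] F [-0.4  0.5  1.5] w 0.041 q [-0.06  0.37  0.34  2.07 -0.18  0.73  1.89]
shift cm [ 2.68 -0.01 -0.57] turn [-0.    -0.002 -0.   ]
```

View pics/w5.png

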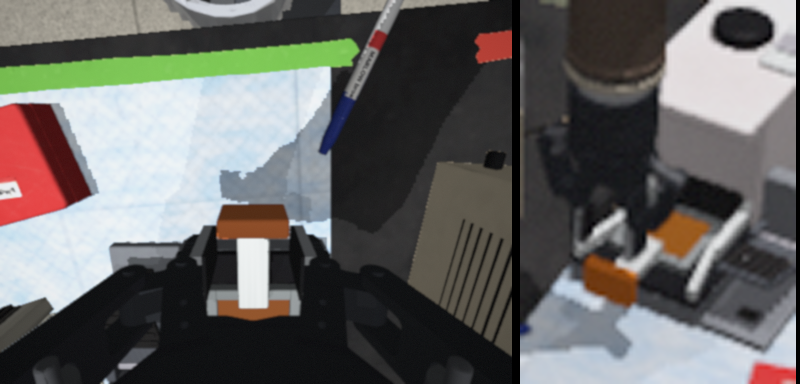

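The slide lies flat in the guides with tab at rows 205–240. The plate edge at about row 289 puts it around 3 cm back from where I released it, so the fingers dragged it on the way out. That does no harm. Next I back off, shut the fingers, lean and push on the tab.

Call:
arm_command:
  plan:
    - [0,0,-2,0,0,0]
    - [3,0,-2.5,0,0,0]
    - [6,0,-2.5,0,0,0]
    - [6.5,0,-2.5,0,0.1,0]
    - [6.5,0,-2.5,0,0.2,0]
  fingers: 0

```text
time: 9.98
eef_pos: [0.3984, -0.1467, 0.1212]
eef_rot: [-0.127, -2.934, -0.016]
force: [2.1, -0.9, 1.1]
width: 0.0001
```

```bash
python3 - <<'E'
from h import *
go([.415,-.148,.1],-4.75,40)
E
```

```text
t 9.98 tcp [ 0.3984 -0.1467  0.1212] F [ 2.1 -0.9  1.1] w 0.0001 q [-0.09  0.35  0.38  2.05 -0.11  0.97  1.84]
shift cm [-2.06  0.01  1.74] turn [ 0.001 -0.903 -0.004]
```

Call:
arm_command:
  plan:
    - [-2,0,0,0,-0.12,0]
    - [-2,0,0.8,0,-0.24,0]
    - [-2,0,1.7,0,-0.36,0]
    - [-2,0,1.7,0,-0.48,0]
    - [-2,0,1.7,0,-0.6,0]

```text
time: 10.4
eef_pos: [0.4193, -0.1457, 0.0989]
eef_rot: [0.113, 2.776, -0.011]
force: [1.9, 1.7, -0.3]
width: 0.0001
```

Call:
arm_command:
  plan:
    - [0,0,0,0,-0.1,0]
    - [0,0,0,0,-0.2,0]
    - [0,0,0,0,-0.3,0]
    - [0,0,0,0,-0.3,0]
    - [0,0,0,0,-0.3,0]

```text
time: 10.82
eef_pos: [0.4229, -0.145, 0.1232]
eef_rot: [0.107, 2.635, 0.03]
force: [0.4, 0.5, -0.1]
width: -0.0003
```

```bash
python3 - <<'E'
from h import *
import cv2
go([.415,-.148,.046],-4.75,40)
W=cam('wrist',env.sense())
i=env.read_camera('wrist')
m=cv2.inRange(cv2.cvtColor(i,cv2.COLOR_RGB2HSV),(5,150,60),(20,255,255))
cs,_=cv2.findContours(m,cv2.RETR_EXTERNAL,cv2.CHAIN_APPROX_NONE)
for c in cs:
    if cv2.contourArea(c)>150:print(cv2.contourArea(c),cv2.boundingRect(c))
cv2.imwrite('pics/w6.png',i[:,:,::-1])
E
```

```text
t 10.82 tcp [ 0.4229 -0.145   0.1232] F [ 0.4  0.5 -0.1] w -0.0003 q [ 0.78  0.12 -0.44  2.47 -0.94  0.14  2.75]
shift cm [ 4.38 -0.67  6.38] turn [ 0.041 -0.195 -0.013]
1896.5 (215, 190, 60, 39)
```

View pics/w6.png

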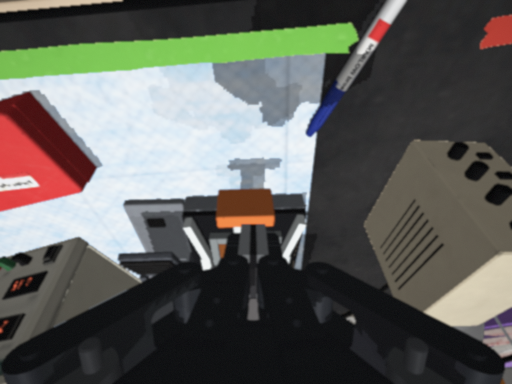

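The tab is at (245,208), straight ahead of the shut fingers. The arm is near its joint limits at this lean so close in (j6 0.14, j4 2.47). I'll lean less here and increase it further out.

```bash
python3 - <<'E'
from h import *
go([.42,-.1485,.1],-4.75,12)
E
```

```text
t 10.87 tcp [ 0.422  -0.1466  0.1239] F [0.2 2.3 0.6] w 0.0 q [ 0.79  0.12 -0.45  2.47 -0.95  0.14  2.75]
shift cm [ 1.32 -0.3   2.  ] turn [ 0.041  0.295 -0.007]
```

Call:
arm_command:
  plan:
    - [0.5,0,0,0,0.12,0]
    - [1.3,-0.3,2,0.04,0.24,0]
    - [1.3,-0.3,2,0.04,0.295,0]
    - [1.3,-0.3,2,0.04,0.295,0]
    - [1.3,-0.3,2,0.04,0.295,0]

```text
time: 11.28
eef_pos: [0.4198, -0.1486, 0.0986]
eef_rot: [0.129, 2.937, -0.014]
force: [0.3, 1.5, -0.1]
width: 0.0003
```

```bash
python3 - <<'E'
from h import *
go([.42,-.1485,.046],-4.75,12)
E
```

```text
t 11.28 tcp [ 0.4198 -0.1486  0.0986] F [ 0.3  1.5 -0.1] w 0.0003 q [ 0.15  0.2   0.12  2.31 -0.14  0.44  1.87]
shift cm [1.04 0.01 5.15] turn [-0.002 -0.008 -0.005]
```

Call:
arm_command:
  plan:
    - [0.4,0,2,0,0,0]
    - [0.8,0,4,0,0,0]
    - [1,0,5.1,0,0,0]
    - [1,0,5.1,0,0,0]
    - [0,0,5.3,0,0,0]

```text
time: 11.7
eef_pos: [0.4296, -0.1472, 0.0462]
eef_rot: [0.125, 2.937, -0.007]
force: [0.3, 0.4, -0.5]
width: 0.0001
```

Call:
arm_command:
  plan:
    - [-0.7,0,0.15,0,0,0]
    - [-1.4,0,0.3,0,0,0]
    - [-2.1,0,0.45,0,0,0]
    - [-2.8,0,0.6,0,0,0]
    - [-3.5,0,0.75,0,0,0]

```text
time: 12.12
eef_pos: [0.4673, -0.1506, 0.0468]
eef_rot: [0.125, 2.934, -0.007]
force: [-3.3, 0.5, 1.7]
width: -0.0003
```

```bash
python3 - <<'E'
from h import *
go([.51,-.156,.046],-4.75,22)
E
```

```text
t 12.12 tcp [ 0.4673 -0.1506  0.0468] F [-3.3  0.5  1.7] w -0.0003 q [ 0.17  0.37  0.08  2.25 -0.2   0.33  1.92]
shift cm [-4.2  -0.18  0.95] turn [ 0.003 -0.179 -0.003]
```

Call:
arm_command:
  plan:
    - [-0.8,0,0.2,0,-0.04,0]
    - [-1.7,0,0.4,0,-0.08,0]
    - [-2.5,-0.1,0.6,0,-0.12,0]
    - [-3.3,-0.2,0.8,0,-0.15,0]
    - [-4.2,-0.2,0.95,0,-0.18,0]

```text
time: 12.53
eef_pos: [0.5018, -0.1544, 0.0448]
eef_rot: [0.119, 2.78, -0.008]
force: [-3.0, 0.9, 1.3]
width: -0.0001
```

```bash
python3 - <<'E'
from h import *
go([.55,-.1595,.046],-4.75,33)
E
```

```text
t 12.53 tcp [ 0.5018 -0.1544  0.0448] F [-3.   0.9  1.3] w -0.0001 q [ 0.26  0.39 -0.01  2.29 -0.53  0.13  2.25]
shift cm [-4.57 -0.1   1.59] turn [ 0.008 -0.217 -0.005]
```

Call:
arm_command:
  plan:
    - [-0.8,0,0.3,0,-0.01,0]
    - [-1.6,0,0.6,0,-0.02,0]
    - [-2.4,-0.1,0.9,0,-0.03,0]
    - [-3.2,-0.1,1.2,0,-0.05,0]
    - [-4,-0.1,1.45,0,-0.07,0]

```text
time: 12.95
eef_pos: [0.5458, -0.16, 0.0497]
eef_rot: [0.095, 2.721, -0.015]
force: [-1.3, 0.9, -0.9]
width: 0.0002
```

```bash
python3 - <<'E'
from h import *
go([.58,-.162,.045],-4.75,30)
E
```

```text
t 12.95 tcp [ 0.5458 -0.16    0.0497] F [-1.3  0.9 -0.9] w 0.0002 q [ 0.18  0.42  0.08  2.24 -1.03  0.13  2.75]
shift cm [-2.94  0.04  1.82] turn [ 0.01  -0.105  0.01 ]
```

Call:
arm_command:
  plan:
    - [-0.6,0,0.4,0,-0.01,0]
    - [-1.2,0,0.8,0,-0.02,0]
    - [-1.8,0,1.1,0,-0.03,0]
    - [-2.3,0,1.4,0,-0.04,0]
    - [-2.8,0,1.7,0,-0.05,0]

```text
time: 13.37
eef_pos: [0.582, -0.165, 0.055]
eef_rot: [0.115, 2.687, -0.003]
force: [-8.8, 1.2, -5.0]
width: 0.0
```

```bash
python3 - <<'E'
from h import *
go([.593,-.163,.045],-4.75,28)
z=R.from_rotvec(env.sense()['eef_rot']).as_matrix()[:,2];print(z,np.degrees(np.arccos(-z[2])))
E
```

```text
t 13.37 tcp [ 0.582 -0.165  0.055] F [-8.8  1.2 -5. ] w 0.0 q [ 0.2   0.45  0.05  2.18 -1.03  0.13  2.73]
shift cm [-0.53  0.27  1.37] turn [ 0.015 -0.036 -0.007]
[ 0.43673015 -0.02111274 -0.89934478] 25.92792589639878
```

Call:
arm_command:
  plan:
    - [-0.1,0.1,0.3,0,0,0]
    - [-0.2,0.2,0.5,0,0,0]
    - [-0.3,0.2,0.8,0,0,0]
    - [-0.4,0.2,1,0,0,0]
    - [-0.5,0.2,1.2,0,0,0]

```text
time: 13.78
eef_pos: [0.5934, -0.1644, 0.0486]
eef_rot: [0.112, 2.689, -0.004]
force: [-2.0, 0.1, -0.1]
width: 0.0
```

```bash
python3 - <<'E'
from h import *
import cv2
go([.593,-.163,.045],-4.75,28)
s=env.sense();W=cam('wrist',s)
i=env.read_camera('wrist');j=env.read_camera('scene')
cv2.imwrite('pics/w7.png',i[:,:,::-1]);cv2.imwrite('pics/s7.png',j[:,:,::-1])
m=cv2.inRange(cv2.cvtColor(i,cv2.COLOR_RGB2HSV),(5,150,60),(20,255,255))
cs,_=cv2.findContours(m,cv2.RETR_EXTERNAL,cv2.CHAIN_APPROX_NONE)
for c in cs:
    if cv2.contourArea(c)>150:
        x,y,w,h=cv2.boundingRect(c);print(cv2.contourArea(c),(x,y,w,h))
        print([plane(W,(x+w/2,y),z) for z in(.065,.073)])
m=cv2.inRange(cv2.cvtColor(j,cv2.COLOR_RGB2HSV),(5,150,60),(20,255,255))[150:250,240:330]
cs,_=cv2.findContours(m,cv2.RETR_EXTERNAL,cv2.CHAIN_APPROX_NONE)
for c in cs:
    if cv2.contourArea(c)>5:print('scene',cv2.contourArea(c),cv2.boundingRect(c))
E
```

```text
t 13.78 tcp [ 0.5934 -0.1644  0.0486] F [-2.   0.1 -0.1] w 0.0 q [ 0.19  0.47  0.06  2.16 -1.03  0.13  2.73]
shift cm [0.2  0.13 0.3 ] turn [ 0.015 -0.038 -0.004]
342.0 (207, 241, 20, 28)
[array([ 0.57356401, -0.18076774,  0.065     ]), array([ 0.56327955, -0.17834629,  0.073     ])]
164.0 (280, 239, 12, 28)
[array([ 0.57530523, -0.14742513,  0.065     ]), array([ 0.56485053, -0.14826358,  0.073     ])]
scene 13.0 (49, 54, 6, 5)
```

Call:
arm_command:
  plan:
    - [-0.1,0,0.1,0,0,0]
    - [-0.2,0,0.2,0,0,0]
    - [-0.3,0,0.4,0,0,0]
    - [-0.4,0,0.5,0,0,0]
    - [-0.4,0,0.5,0,0,0]

```text
time: 14.3
eef_pos: [0.5936, -0.162, 0.0425]
eef_rot: [0.11, 2.698, 0.003]
force: [-15.4, 5.0, 1.7]
width: -0.0
```

```bash
python3 - <<'E'
from h import *
go([.605,-.163,.044],-4.75,28)
E
```

```text
t 14.3 tcp [ 0.5936 -0.162   0.0425] F [-15.4   5.    1.7] w -0.0 q [ 0.19  0.49  0.06  2.15 -1.03  0.13  2.73]
shift cm [-1.1  -0.01  0.35] turn [ 0.02  -0.048 -0.004]
```

Call:
arm_command:
  plan:
    - [1.8,0,-0.9,0,0,0]
    - [3.6,0,-1.8,0,0,0]
    - [6.3,0,-3.1,0,0.05,0]
    - [7.2,0,-6,0,0.15,0]
    - [7.2,0,-10,0,0.25,0]

```text
time: 14.72
eef_pos: [0.514, -0.1566, 0.0621]
eef_rot: [0.108, 2.825, 0.02]
force: [1.4, 1.1, -1.4]
width: -0.0
```

```bash
python3 - <<'E'
from h import *
go([.54,-.158,.25],-4.75,0)
E
```

```text
t 14.72 tcp [ 0.514  -0.1566  0.0621] F [ 1.4  1.1 -1.4] w -0.0 q [-0.09  0.4   0.42  2.24 -0.84  0.34  2.55]
shift cm [ -8.28   0.53 -17.06] turn [0.027 0.314 0.006]
```

Call:
arm_command:
  plan:
    - [0,0,-4,0,0.1,0]
    - [-1,0.2,-8,0,0.2,0]
    - [-4,0.4,-11,0.02,0.3,0]
    - [-6,0.5,-14,0.027,0.314,0]
    - [-8.2,0.5,-17,0.027,0.314,0]

```text
time: 15.13
eef_pos: [0.5383, -0.1541, 0.2317]
eef_rot: [0.108, 3.138, -0.01]
force: [2.5, 0.4, -0.4]
width: 0.0001
```

Call:
arm_command:
  plan:
    - [0,0,0,0,0,0]
    - [0,0,0,0,0,0]
    - [0,0,0,0,0,0]
    - [0,0,0,0,0,0]
    - [0,0,0,0,0,0]

```text
time: 15.55
eef_pos: [0.5351, -0.1559, 0.2284]
eef_rot: [0.115, 3.136, -0.003]
force: [-0.8, 0.6, -0.7]
width: 0.0
```

```bash
python3 - <<'E'
from h import *
import cv2
np.set_printoptions(precision=4,suppress=True)
go([.54,-.158,.25],-4.75,0)
s=env.sense();W=cam('wrist',s);np.save('s8.npy',np.r_[s['eef_pos'],s['eef_rot']])
i=env.read_camera('wrist');cv2.imwrite('pics/w8.png',i[:,:,::-1]);j=env.read_camera('scene');cv2.imwrite('pics/s8.png',j[:,:,::-1])
m=cv2.inRange(cv2.cvtColor(i,cv2.COLOR_RGB2HSV),(5,150,60),(20,255,255))
cs,_=cv2.findContours(m,cv2.RETR_EXTERNAL,cv2.CHAIN_APPROX_NONE)
for c in cs:
    if cv2.contourArea(c)>100:
        x,y,w,h=cv2.boundingRect(c);print(cv2.contourArea(c),(x,y,w,h))
c=cv2.resize(i[130:330,130:330],(400,400),interpolation=cv2.INTER_CUBIC);d=cv2.resize(j[150:250,245:345],(400,400),interpolation=cv2.INTER_CUBIC)
cv2.imwrite('pics/w8c.png',np.hstack([c,d])[:,:,::-1])
E
```

```text
t 15.55 tcp [ 0.5351 -0.1559  0.2284] F [-0.8  0.6 -0.7] w 0.0 q [-0.45  0.38  0.86  1.81 -0.32  1.09  2.01]
shift cm [-0.52 -0.18 -2.16] turn [-0.002  0.003  0.01 ]
793.5 (487, 311, 25, 52)
271.0 (230, 217, 41, 17)
```

View pics/w8c.png

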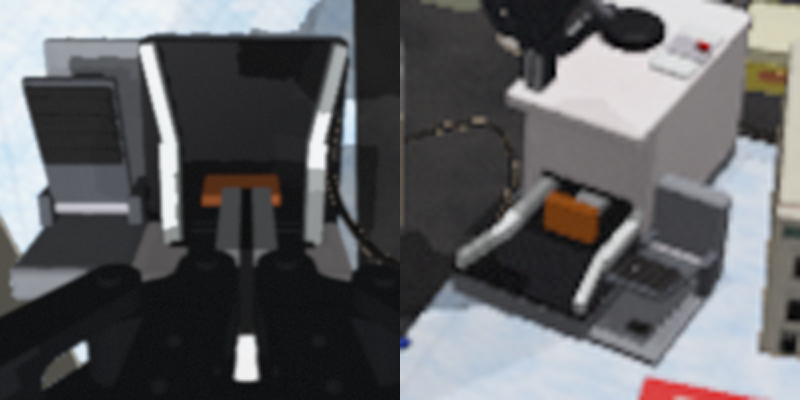

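The slide's tab stands at the mouth between the guides, at wrist px (230–271, 217–234) and scene px about (288,204). I'll measure its height.

```bash
python3 - <<'E'
from h import *
import cv2
np.set_printoptions(precision=4,suppress=True)
v=np.load('s8.npy');W=cam('wrist',dict(eef_pos=v[:3],eef_rot=v[3:]));S=cam('scene')
i=cv2.imread('pics/w8.png');j=cv2.imread('pics/s8.png')
print('wrist col',[tuple(int(k) for k in i[r,236]) for r in range(214,238)])
print('scene')
f=np.array([.9966,-.0828,0]);l=np.array([.0828,.9966,0]);o=np.array([.638,-.1666,0])
# predicted scene/wrist pixels for seated and unseated, tab back at station x=xb
for z0 in(.030,.022):
  for xb in(-.040,-.036,-.032):
    P=lambda x,y,z:o+f*x+l*y+np.array([0,0,z0+z])
    print(z0,xb,'W back bottom/top, front top rows',[round(proj(W,P(a,0,b))[1],1) for a,b in((xb,.009),(xb,.043),(xb+.014,.043))],
     'S back bot/top',[proj(S,P(a,0,b)).round(1) for a,b in((xb,.009),(xb,.043),(xb+.014,.043))])
m=cv2.inRange(cv2.cvtColor(j,cv2.COLOR_BGR2HSV),(5,120,60),(20,255,255))[190:215,275:302]
ys,xs=np.nonzero(m);print('scene cols',[(x+275,ys[xs==x].min()+190,ys[xs==x].max()+190) for x in range(0,27) if (xs==x).any()])
E
```

```text
wrist col [(20, 18, 18), (20, 20, 20), (20, 22, 30), (21, 31, 54), (23, 42, 77), (23, 45, 84), (23, 45, 85), (22, 46, 85), (24, 46, 85), (21, 45, 84), (24, 47, 85), (23, 47, 85), (26, 50, 93), (30, 58, 109), (37, 70, 129), (40, 76, 139), (41, 77, 141), (38, 72, 131), (32, 57, 103), (23, 35, 59), (22, 20, 25), (18, 16, 16), (20, 18, 17), (18, 17, 15)]
scene
0.03 -0.04 W back bottom/top, front top rows [np.float64(216.5), np.float64(227.3), np.float64(238.0)] S back bot/top [array([285.9, 206.9]), array([286.4, 199.3]), array([288.3, 197.3])]
0.03 -0.036 W back bottom/top, front top rows [np.float64(219.4), np.float64(230.4), np.float64(241.0)] S back bot/top [array([286.5, 206.3]), array([287. , 198.8]), array([288.8, 196.7])]
0.03 -0.032 W back bottom/top, front top rows [np.float64(222.2), np.float64(233.5), np.float64(244.0)] S back bot/top [array([287. , 205.7]), array([287.5, 198.2]), array([289.4, 196.2])]
0.022 -0.04 W back bottom/top, front top rows [np.float64(214.3), np.float64(224.6), np.float64(235.1)] S back bot/top [array([285.8, 208.6]), array([286.3, 201.1]), array([28
[... 223 characters left out ...]
 bottom/top, front top rows [np.float64(219.8), np.float64(230.6), np.float64(241.0)] S back bot/top [array([286.9, 207.5]), array([287.4, 200. ]), array([289.2, 197.9])]
scene cols [(281, np.int64(200), np.int64(206)), (282, np.int64(199), np.int64(207)), (283, np.int64(198), np.int64(207)), (284, np.int64(198), np.int64(207)), (285, np.int64(198), np.int64(208)), (286, np.int64(198), np.int64(208)), (287, np.int64(199), np.int64(209)), (288, np.int64(199), np.int64(209)), (289, np.int64(201), np.int64(209)), (290, np.int64(201), np.int64(210)), (291, np.int64(201), np.int64(210)), (292, np.int64(202), np.int64(210)), (293, np.int64(202), np.int64(209)), (294, np.int64(204), np.int64(208))]
```

```bash
python3 - <<'E'
from h import *
go([.48,-.12,.13],-4.75,20)
E
```

```text
t 15.65 tcp [ 0.5353 -0.1561  0.2287] F [0.8 0.4 0.5] w 0.0002 q [-0.45  0.38  0.86  1.81 -0.32  1.09  2.01]
shift cm [5.82 3.21 9.84] turn [-0.    -0.345  0.01 ]
```

Call:
arm_command:
  plan:
    - [3,1.5,2,0,-0.1,0]
    - [5.8,3.2,5,0,-0.2,0.01]
    - [5.8,3.2,8,0,-0.3,0.01]
    - [5.8,3.2,9.8,0,-0.345,0.01]
    - [5.8,3.2,9.8,0,-0.345,0.01]

```text
time: 16.07
eef_pos: [0.4728, -0.1188, 0.1252]
eef_rot: [0.118, 2.796, -0.02]
force: [-3.0, -0.0, -0.6]
width: 0.0001
```

Call:
arm_command:
  plan:
    - [0,0,0,0,0,0]
    - [0,0,0,0,0,0]
    - [0,0,0,0,0,0]
    - [0,0,0,0,0,0]
    - [0,0,0,0,0,0]

```text
time: 16.48
eef_pos: [0.4826, -0.1204, 0.1322]
eef_rot: [0.114, 2.788, -0.021]
force: [0.8, -0.1, 0.2]
width: -0.0001
```

```bash
python3 - <<'E'
from h import *
import cv2
np.set_printoptions(precision=4,suppress=True)
go([.48,-.12,.13],-4.75,20)
s=env.sense();V=cam('wrist',s);i=env.read_camera('wrist');cv2.imwrite('pics/w9.png',i[:,:,::-1])
m=cv2.inRange(cv2.cvtColor(i,cv2.COLOR_RGB2HSV),(5,140,40),(20,255,255))
cs,_=cv2.findContours(m,cv2.RETR_EXTERNAL,cv2.CHAIN_APPROX_NONE)
v=np.load('s8.npy');W=cam('wrist',dict(eef_pos=v[:3],eef_rot=v[3:]))
f=np.array([.9966,-.0828,0]);l=np.array([.0828,.9966,0]);o=np.array([.638,-.1666,0])
for c in cs:
    if cv2.contourArea(c)>100:
        x,y,w,h=cv2.boundingRect(c);print(cv2.contourArea(c),(x,y,w,h))
        q=[int(i[r,x+4,0]) for r in range(y-3,y+h+4)];print(q)
        p,e=tri(ray(V,(x-.5,y+1)),ray(W,(229.5,217)));print('right/first corner bottom',p,e,'station',(p-o)@f,(p-o)@l)
        p,e=tri(ray(V,(x+w-.5,y+1)),ray(W,(270.5,217)));print('last corner bottom',p,e,'station',(p-o)@f,(p-o)@l)
for z0 in(.030,.022):
  for xb in(-.042,-.039,-.036,-.033):
    P=lambda x,z:o+f*x+l*-.02+np.array([0,0,z0+z])
    print(z0,xb,[[round(proj(C,P(a,b))[1],1) for a,b in((xb,.009),(xb,.043),(xb+.014,.043))] for C in(W,V)])
E
```

```text
t 16.48 tcp [ 0.4826 -0.1204  0.1322] F [ 0.8 -0.1  0.2] w -0.0001 q [-0.49  0.19  0.75  2.32 -0.51  0.37  2.16]
shift cm [0.32 0.02 0.11] turn [-0.     0.002  0.001]
413.5 (199, 248, 26, 23)
[17, 19, 22, 39, 63, 81, 89, 91, 92, 94, 93, 95, 94, 96, 96, 95, 96, 96, 95, 94, 95, 95, 94, 93, 81, 52, 25, 16, 18, 19]
right/first corner bottom [ 0.5992 -0.1925  0.0332] 0.00039353710701229297 station -0.036506895034837575 -0.029021255708007294
last corner bottom [ 0.5921 -0.1494  0.0477] 0.023016823137685386 station -0.047195030982341055 0.013347861920935575
0.03 -0.042 [[np.float64(214.9), np.float64(225.5), np.float64(236.3)], [np.float64(249.6), np.float64(275.7), np.float64(284.1)]]
0.03 -0.039 [[np.float64(217.0), np.float64(227.8), np.float64(238.5)], [np.float64(251.5), np.float64(277.6), np.float64(285.8)]]
0.03 -0.036 [[np.float64(219.1), np.float64(230.1), np.float64(240.8)], [np.float64(253.3), np.float64(279.4), np.float64(287.6)]]
0.03 -0.033 [[np.float64(221.3), np.float64(232.4), np.float64(243.0)], [np.float64(255.0), np.float64(281.2), np.float64(289.2)]]
0.022 -0.042 [[np.float64(212.6), np.float64(222.8), np.float64(233.4)], [np.float64(244.2), np.float64(269.1), np.float64(277.5)]]
0.022 -0.039 [[np.float64(214.7), np.float64(225.1), np.float64(235.6)], [np.float64(246.0), np.float64(271.0), np.float64(279.2)]]
0.022 -0.036 [[np.float64(216.8), np.float64(227.4), np.float64(237.8)], [np.float64(247.8), np.float64(272.8), np.float64(281.0)]]
0.022 -0.033 [[np.float64(218.9), np.float64(229.6), np.float64(240.0)], [np.float64(249.6), np.float64(274.6), np.float64(282.7)]]
```

Two views put the tab's lower edge at z = 0.033 (seated 0.031, on the deck 0.039) and station x = −36.5 mm. Rows match the seated prediction within 1 px, so the slide is seated. Now the pedal.

```bash
python3 - <<'E'
from h import *
v=np.load('s3.npy');W=cam('wrist',dict(eef_pos=v[:3],eef_rot=v[3:]));S=cam('scene')
print('box top corner',tri(ray(S,(341,203)),ray(W,(60,152))),'base',plane(W,(118,137),0.0))
go([.49,-.255,.14],-4.75,12);go([.555,-.259,.085],-4.75,12)
E
```

```text
box top corner (array([ 0.56319359, -0.36639245,  0.15338825]), np.float64(0.00015494914481778194)) base [ 0.55932445 -0.37137166  0.        ]
t 16.53 tcp [ 0.4822 -0.1202  0.1319] F [0.7 0.2 0. ] w -0.0001 q [-0.49  0.19  0.75  2.32 -0.51  0.37  2.16]
shift cm [ -2.04 -13.37  -0.11] turn [-0.     0.142  0.001]
t 16.53 tcp [ 0.4822 -0.1202  0.1319] F [0.7 0.2 0. ] w -0.0001 q [-0.49  0.19  0.75  2.32 -0.51  0.37  2.16]
shift cm [ -6.26 -13.23   7.3 ] turn [-0.     0.142  0.001]
```

Call:
arm_command:
  plan:
    - [0,-3,-0.5,0,0.05,0]
    - [-0.5,-6,-0.5,0,0.142,0]
    - [-1,-9,-0.3,0,0.142,0]
    - [-2,-12,-0.1,0,0.142,0]
    - [-2,-13.4,-0.1,0,0.142,0]

```text
time: 16.95
eef_pos: [0.4903, -0.2594, 0.1401]
eef_rot: [0.122, 2.929, -0.019]
force: [0.2, -1.1, 1.0]
width: -0.0001
```

```bash
python3 - <<'E'
from h import *
go([.555,-.259,.080],-4.75,12)
E
```

```text
t 16.95 tcp [ 0.4903 -0.2594  0.1401] F [ 0.2 -1.1  1. ] w -0.0001 q [-0.16  0.36  0.75  2.07 -0.55  0.68  2.43]
shift cm [-5.05  0.6   7.22] turn [-0.004  0.001  0.   ]
```

Call:
arm_command:
  plan:
    - [-2,0.2,2,0,0,0]
    - [-4,0.4,4,0,0,0]
    - [-5,0.5,6,0,0,0]
    - [-5,0.5,7.2,0,0,0]
    - [-5,0.5,7.2,0,0,0]

```text
time: 17.37
eef_pos: [0.5517, -0.2546, 0.0762]
eef_rot: [0.119, 2.936, -0.012]
force: [-0.7, -0.8, 0.5]
width: 0.0001
```

```bash
python3 - <<'E'
from h import *
go([.555,-.259,.04],-4.75,12)
E
```

```text
t 17.37 tcp [ 0.5517 -0.2546  0.0762] F [-0.7 -0.8  0.5] w 0.0001 q [-0.09  0.54  0.63  1.98 -0.69  0.62  2.49]
shift cm [ 0.38 -0.41  3.62] turn [ 0.    -0.006  0.002]
```

Call:
arm_command:
  plan:
    - [0.1,-0.4,0.7,0,0,0]
    - [0.2,-0.4,1.4,0,0,0]
    - [0.3,-0.4,2.1,0,0,0]
    - [0.4,-0.4,2.7,0,0,0]
    - [0.4,-0.4,3.2,0,0,0]

```text
time: 17.78
eef_pos: [0.5537, -0.2604, 0.0469]
eef_rot: [0.122, 2.931, -0.013]
force: [-6.1, 0.5, 8.1]
width: 0.0001
```

Call:
arm_command:
  plan:
    - [0.1,0,0.3,0,0,0]
    - [0.1,0,0.6,0,0,0]
    - [0.1,0,0.8,0,0,0]
    - [0.1,0,0.8,0,0,0]
    - [0.1,0,0.8,0,0,0]

```text
time: 18.2
eef_pos: [0.5536, -0.2607, 0.0428]
eef_rot: [0.124, 2.929, -0.009]
force: [-25.5, 8.4, 54.6]
width: -0.0004
```

At the stop (stiff contact, 55 N). I'll ease the load at once, hold on, then let it come up.

Call:
arm_command:
  plan:
    - [0,0,-0.4,0,0,0]
    - [0,0,-0.4,0,0,0]
    - [0,0,-0.4,0,0,0]
    - [0,0,-0.4,0,0,0]
    - [0,0,-0.4,0,0,0]

```text
time: 18.62
eef_pos: [0.5539, -0.2605, 0.0443]
eef_rot: [0.123, 2.93, -0.013]
force: [-9.4, 1.1, 19.5]
width: 0.0001
```

Call:
arm_command:
  plan:
    - [0,0,-0.6,0,0,0]
    - [-0.1,0,-1.4,0,0,0]
    - [-0.3,0,-2.4,0,0,0]
    - [-0.5,0,-3.6,0,0,0]
    - [-0.5,0,-5,0,0,0]

```text
time: 19.03
eef_pos: [0.5484, -0.2588, 0.0931]
eef_rot: [0.12, 2.933, -0.012]
force: [0.2, 0.6, 0.3]
width: 0.0001
```

```bash
python3 - <<'E'
from h import *
go([.45,-.22,.25],-4.75,0)
E
```

```text
t 19.03 tcp [ 0.5484 -0.2588  0.0931] F [0.2 0.6 0.3] w 0.0001 q [-0.1   0.51  0.66  1.98 -0.66  0.65  2.47]
shift cm [  6.7    3.06 -17.44] turn [0.    0.206 0.001]
```

Call:
arm_command:
  plan:
    - [1,0.5,-3,0,0.05,0]
    - [3,1,-6,0,0.1,0]
    - [5,2,-9.5,0,0.2,0]
    - [6,3,-13,0,0.206,0]
    - [6.7,3,-16,0,0.206,0]

```text
time: 19.45
eef_pos: [0.452, -0.2197, 0.2366]
eef_rot: [-0.127, -3.138, 0.001]
force: [1.2, 1.0, 0.5]
width: -0.0001
```

```bash
python3 - <<'E'
from h import *
go([.535,-.156,.232],-4.75,0)
E
```

```text
t 19.45 tcp [ 0.452  -0.2197  0.2366] F [1.2 1.  0.5] w -0.0001 q [-0.42  0.27  0.94  1.92 -0.24  1.07  2.12]
shift cm [-7.76  7.02  0.45] turn [-0.001 -0.001  0.002]
```

Call:
arm_command:
  plan:
    - [-3,3,0.4,0,0,0]
    - [-6,6,0.4,0,0,0]
    - [-7.8,7,0.4,0,0,0]
    - [-7.8,7,0.4,0,0,0]
    - [-7.8,7,0.4,0,0,0]

```text
time: 19.87
eef_pos: [0.5368, -0.1569, 0.2314]
eef_rot: [0.126, 3.138, -0.002]
force: [-0.1, -0.2, 0.4]
width: -0.0001
```

```bash
python3 - <<'E'
from h import *
import cv2
np.set_printoptions(precision=4,suppress=True)
go([.535,-.156,.232],-4.75,0)
s=env.sense();W=cam('wrist',s)
i=env.read_camera('wrist');j=env.read_camera('scene')
f=np.array([.9966,-.0828,0]);l=np.array([.0828,.9966,0]);o=np.array([.638,-.1666,0])
m=cv2.inRange(cv2.cvtColor(i,cv2.COLOR_RGB2HSV),(5,150,60),(20,255,255))
cs,_=cv2.findContours(m,cv2.RETR_EXTERNAL,cv2.CHAIN_APPROX_NONE)
for c in cs:
    if cv2.contourArea(c)>100:print(cv2.boundingRect(c))
for z0 in(.03,.022):
    P=lambda x,z:o+f*x+np.array([0,0,z0+z]);print(z0,[proj(W,P(-.0365,b)).round(1) for b in(.009,.043)])
j0=cv2.imread('pics/s8.png')[:,:,::-1]
d=cv2.absdiff(j,j0).max(2)[150:300,270:390];print('scene diff>40 count near tab/pedal/case/jar:',[int((d[a:b,c:e]>40).sum()) for a,b,c,e in((45,62,8,28),(45,85,30,58),(95,125,28,72),(110,140,80,105))])
c=cv2.resize(i[130:330,130:330],(400,400),interpolation=cv2.INTER_CUBIC);k=cv2.resize(j[150:290,245:385],(400,400),interpolation=cv2.INTER_CUBIC)
cv2.imwrite('pics/w10.png',np.hstack([c,k])[:,:,::-1])
E
```

```text
t 19.87 tcp [ 0.5368 -0.1569  0.2314] F [-0.1 -0.2  0.4] w -0.0001 q [-0.47  0.39  0.88  1.8  -0.33  1.11  2.02]
shift cm [ 0.18  0.07 -0.06] turn [-0.001  0.001  0.003]
(488, 306, 24, 52)
(231, 216, 41, 18)
0.03 [array([252.4, 217.3]), array([252.3, 227.9])]
0.022 [array([252.4, 215. ]), array([252.3, 225.3])]
scene diff>40 count near tab/pedal/case/jar: [0, 0, 0, 0]
```

View pics/w10.png

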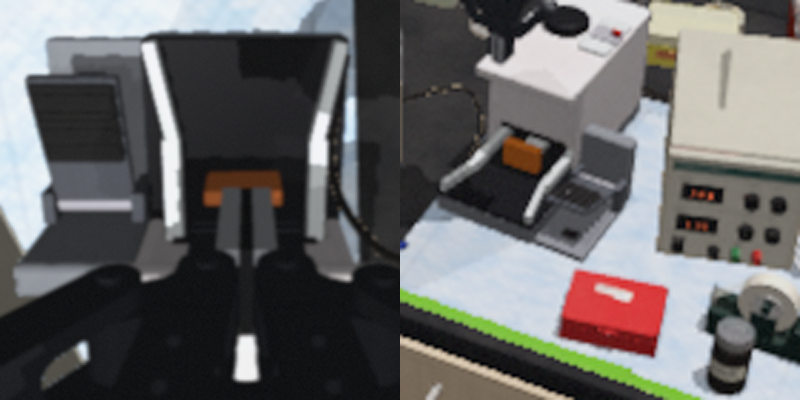

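```bash
python3 -c "
from cell import env
print(env.sign_off())"
```

```text
the job is handed in; nothing more can be done
None
```

The slide is loaded and, by my measurements, seated in its recess. The pedal was pressed to its stop, held and released, and I handed the job in at about 20 s.

**Loading:** I gripped the slide by its handle, set it on the apron and slid it in between the guides. While withdrawing, the fingers dragged it back about 3 cm. I then pushed on the tab, leaning up to about 26°, until it stopped against something hard at 15 N. That lean is at the low end of the range you gave, because the arm's joint limits allowed no more there.

**Seating check:** Two wrist views put the tab's lower edge at z = 33 mm, where 31 means seated and 39 means still on the deck. The tab's back was 36.5 mm before the mouth, inside the expected 18 to 47 mm. After the pedal press, the wrist view alone could not tell the two heights apart. The scene camera showed no change at the tab, though.

**Pedal:** It was held at its stop for roughly 0.5 to 0.7 s. The fingertips briefly pressed with about 55 N before I eased to about 20 N, which was harder than needed. In the last pictures the pedal is back up.

**Last checks:** The scene camera showed no change around the tab, pedal, red case or jar between the pictures before and after the press. The robot was touching nothing at hand-in.

**Measurements that disagreed:**
- One early scene/wrist measurement of the guide tips came out about 5 mm low.
- The tab's top face looked about 5 pixels shorter than expected in one wrist view, and I did not explain that.

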